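Index a control-unit sled to its dock with a pull-and-twist plunger

TASK

On the bench rail with the orange plunger, pull the plunger up and twist it a quarter turn counter-clockwise so that it is held out, slide the sled with its control unit along the rail up to the white connector dock, then twist the plunger back and let it drop fully home in the notch there, so that the sled is locked. Leave the other rail, the one with the blue plunger, as it is.

Things in the scene. Friction and masses are not known exactly. Their poses are not given: they have to be found in the camera images.
- orange_grip (a point): Centre of the orange blade handle of the plunger to use. Blade 46 mm long (this point's y axis), 14 mm thick (x axis: pinch across it, from above), 34 mm tall, 14 mm of it above this point; z up. The axes turn with the blade. Locked at the start: point 92 mm above the table, blade in line with the rail, +y along the rail to the dock, the way the sled must go.
- orange_rail: Fixed rail base of that plunger, 175 x 310 mm; y along the rail to the white dock at its +y end. Notched steel bar under the plunger. Heights above the table: dark cheeks under the blade 64 mm (within 17 mm of its axis), aluminium control unit on the sled 70 mm (on the +x side, 60 mm from the plunger's axis), dock 70 mm (same side). Nothing near is higher than the blade (106 mm).
- orange_lift (a joint): How far the orange plunger is pulled up, m: 0 fully home (locked), at most 0.028. A spring pulls it down with 5 to 7 N. From 0.018 up its brass key clears the cheeks and the blade can be twisted; twisted and let go, it rests held out at 0.018. With no notch under the pin it cannot go below about 0.016.
- orange_twist (a joint): Twist of the orange blade, rad, counter-clockwise from above: 0 in line with the rail (a stop; only within about 0.2 of 0 can the plunger go down), 1.6 a stop at the quarter turn. From about 0.5 the key rests on the cheeks. Turns easily, stays where it is left.
- orange_sled (a joint): Travel of the sled that carries the orange plunger and the control unit, m towards the dock: 0 at the start notch, 0.110 at the dock notch, 0.114 end stop. The notch's chamfered mouth catches the round-tipped pin within about 7 mm; seated it has 1.5 mm play. Slides with 2 N of friction, only while the plunger is out; move it by the blade or push it.
- blue_grip (a point): The same point on the blue plunger of the other rail, alike but with a black control unit. To be left as it is.

How it is judged:
By the outcome, as a careful person would: the job done as asked, in the order asked, and still so for the second after the job is handed in, with the robot touching nothing.
It also fails if it takes over 43 s, if anything falls off the work surface, if the arm or the gripper's body presses on something with over 40 N, if the wrist force passes 120 N, or if a joint passes its speed limit or range.

ROBOT

A 6-joint arm with a two-finger parallel gripper is mounted at the origin on the work surface. World frame = base frame: x ahead of the robot, y to its left, z up, the work surface at z = 0. Lengths are in m, angles in rad, forces in N, time in s.
With the tool pointing down it reaches from about 0.3 to 0.875 m from the base axis. Payload 6.4 kg.
Tool frame: the origin (TCP) lies at the very end of the fingers, on their centre line; the grasp point (between the pads) lies 19 mm behind it; z points along the fingers, y is the line along which they close (so a half turn about z gives the same grasp; the last joint's range is limited). The gripper opens to 85 mm and grips with 20 to 120 N. Pads are 22 mm wide; open, the fingers measure 114 mm over their backs; the gripper's body (76 mm by 85 mm) begins 54 mm behind the grasp point. The pads swing forward as they close: fully open they stand 13 mm farther back than shut.
Start: joints at [-1.385, 0.181, 1.607, -0, 1.354, -0.206], TCP at [0.22, -0.531, 0.231] pointing down, gripper open.
Joint ranges: [-2.99, 2.99], [-0.89, 2.07], [0.3, 2.58], [-1.14, 4.28], [0, 2.63], [-3.12, 3.12]. Speed limits (rad/s): [2.57, 2.57, 3.01, 3.14, 3.14, 3.14].

INTERFACE

Orientations are given as a unit quaternion [w, x, y, z].
In Python, from bench import * gives the robot as it stands. The module is installed in compiled form; this text tells all that it offers.
- The arm moves only by the tool arm_command, never from a script. Its arguments are lists of equal length, an entry for each row: "dp": the shift along the tool's x, y, z in units of 0.25 m (1.0 is 0.25 m), a list of three; "turn": the turn, a rotation vector about the tool's x, y, z in units of 30 degrees (1.0 is 30 degrees), a list of three; "jaw": the opening, from 0 (shut) to 1 (fully open). A call has 1 to 5 rows; each row is the pose to reach, as a shift and turn from the pose commanded when the call began, along the tool's axes at that moment; what a row does not reach only later rows make up. A row lasts 1/8 s, in which the tool goes at most 62.5 mm and 10.7 degrees, less where a joint would pass 70% of its speed; a pose out of reach is approached as far as the arm can. A call with a number of a shift or a turn outside -1 to 1 is refused whole. A call with a gripper value outside its range is refused whole. The fingers move at their own pace and stop on an object; the grip force is fixed at half the most. Time passes only in rows, so rows that repeat a pose let the fingers close. It gives the time, the measured TCP pose, the force, the opening and the grip force at its end, in the units of the state.
- get_obs(): the state, without advancing time (a new reading comes with each control period).
- camera(name): name is "scene" or "top" or "wrist"; returns the picture (480x640x3 uint8, blue, green, red); there is no depth.
- get_calibration(name): a dict with "camera_matrix" (3x3 intrinsics, pixels), "R" (3x3) and "t" (3): a world point X has camera coordinates R X + t; the wrist camera has in their place "mount" (4x4, takes a point from camera to tool coordinates, whose origin is the TCP and whose axes are the flange's). Camera axes: x right, y down, z forward; pixel columns grow to the right and rows downward; lengths in m; the calibration is good to about 2 mm. A picture is of the moment at which its call begins: read the wrist's pose just before it. get_calibration takes no time and is no camera call.
- hand_in(): hands the job in; it is judged then, once.
The state is a dict: "time_s": time; "q": joint angles; "dq": joint speeds; "joint_efforts": joint torques, N m; "eef_pos": TCP position; "eef_rot": TCP orientation; "wrist_force": force on the tool from outside, world axes, zero at the start; "torque": the same for the moment, N m; "opening": opening from 0.0 (shut) to 1.0 (fully open); "grasp_force": force on a finger pad.
Only numpy, scipy, OpenCV 4.12 (cv2) and the standard library are available. Lean on these libraries where they do the work, as an engineer would, in place of code of your own. Each camera call takes 0.05 s, during which the arm holds its last target. There are 200 camera calls.

## Working session

There is one attempt and no reset: what is moved stays moved. The work goes in short steps, Python scripts to look and compute and a tool call to move; the robot and the scene stay as the last step left them, time stands still between calls to the robot, and variables do not carry over. Pictures are saved under pics/ and viewed, at most 10 in all, crops included, and the job is handed in when it is done.

Besides the shell and the picture viewer there is one more tool, called after "Call:" as a command line: name --argument value ..., lists and objects as JSON in quotes. arm_command: Moves the arm, as the interface text tells. Its arguments: {"type":"object","properties":{"dp":{"type":"array"},"turn":{"type":"array"},"jaw":{"type":"array"}},"required":["dp","turn","jaw"]}

```bash
mkdir -p pics
python3 - <<'E'
from bench import *
import cv2
for n in("top","scene"):
    cv2.imwrite(f"pics/{n}0.png",camera(n))
    c=get_calibration(n);print(n,c)
o=get_obs();print(o['time_s'],o['eef_pos'],o['eef_rot'],o['opening'])
E
```

```text
top {'camera_matrix': array([[472.96962211,   0.        , 321.57941664],
       [  0.        , 472.96962211, 242.49763081],
       [  0.        ,   0.        ,   1.        ]]), 'R': array([[-1.72994901e-03, -9.99989963e-01,  4.13303277e-03],
       [-9.79491806e-01,  8.61747175e-04, -2.01482156e-01],
       [ 2.01476572e-01, -4.39682559e-03, -9.79483465e-01]]), 't': array([-0.05705715,  0.56210457,  0.8455248 ])}
scene {'camera_matrix': array([[523.53145879,   0.        , 310.13730541],
       [  0.        , 523.53145879, 243.12721735],
       [  0.        ,   0.        ,   1.        ]]), 'R': array([[-0.80684116,  0.59076663,  0.00145643],
       [ 0.40377566,  0.55325399, -0.72861186],
       [-0.43124535, -0.58728597, -0.68492528]]), 't': array([ 0.44936415, -0.14191221,  1.0300837 ])}
0.1 [ 0.21949148 -0.53092063  0.23045424] [-8.16340576e-04  9.80873767e-01  1.94643231e-01  1.96772436e-05] 0.9989194750857203
```

View pics/top0.png

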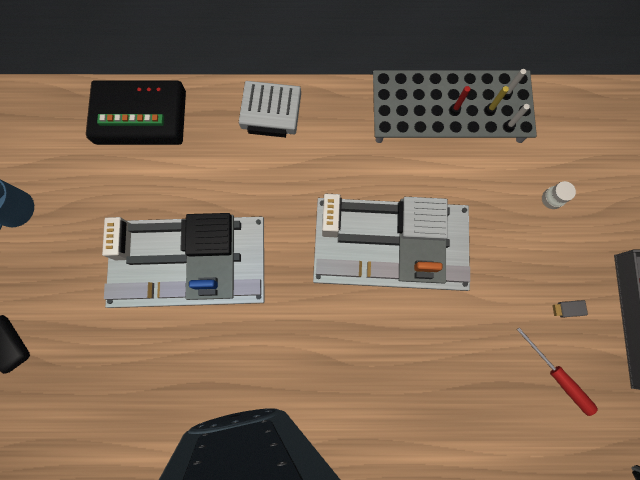

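View pics/scene0.png

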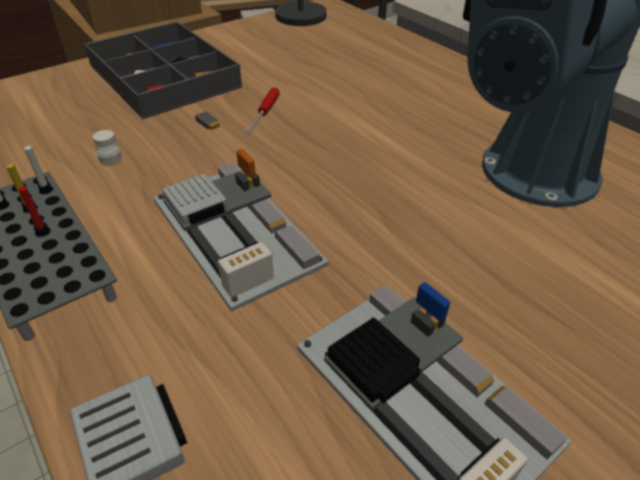

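Top view: orange blade at about (429,266), its dock at the left end (331,214). The blue rail is further left. I'll enlarge the orange blade and rail.

Run:
```python
import cv2
im=cv2.imread("pics/top0.png")
a=cv2.resize(im[190:295,310:475],(792,504),interpolation=cv2.INTER_CUBIC);cv2.imwrite("pics/c1.png",a) # 4.8x
s=cv2.imread("pics/scene0.png")
cv2.imwrite("pics/c2.png",cv2.resize(s[140:220,190:290],(800,600)[:1]+(640,) if 0 else (700,560),interpolation=cv2.INTER_CUBIC)) #7x
```

```text
(no output)
```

View pics/c1.png

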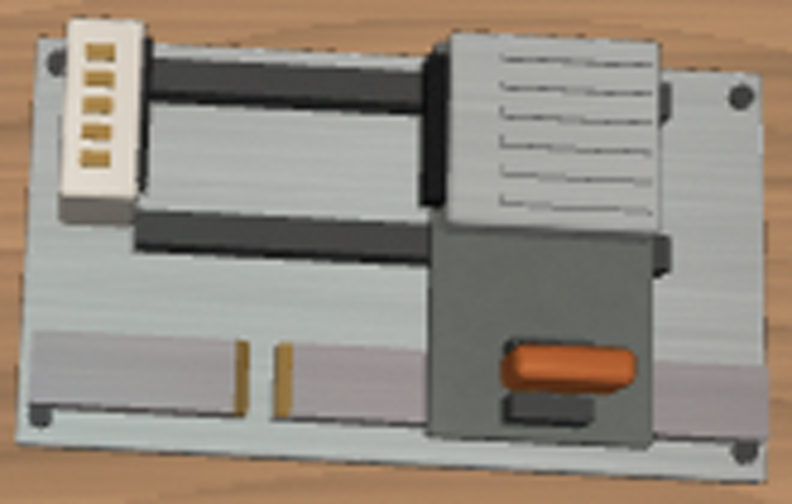

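View pics/c2.png

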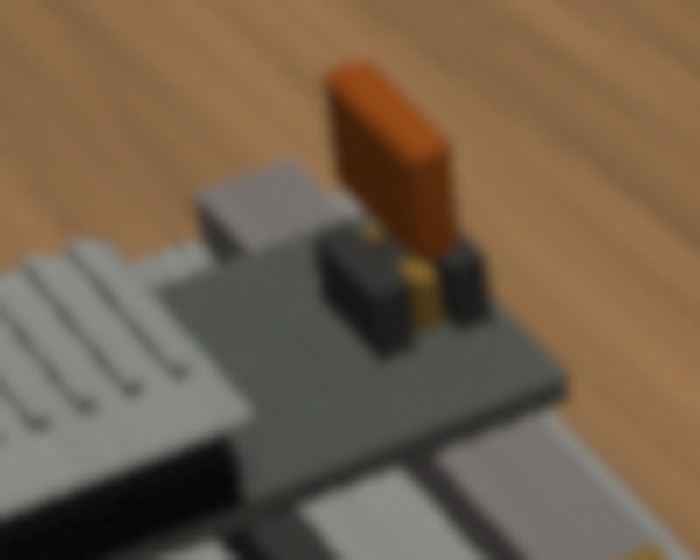

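Crop: blade top face centre is at crop (576,364), or pixel (430,265.8). Plate corners are at crop (38,38), (762,73), (766,482) and (17,443). In the scene crop the blade top centre is at (389,110), or pixel (245.6,155.7).

```bash
cat > h.py <<'E'
from bench import *
import numpy as np
from scipy.spatial.transform import Rotation as Ro
def ray(n,uv,z):
    c=get_calibration(n);d=c['R'].T@np.linalg.inv(c['camera_matrix'])@[*uv,1];o=-c['R'].T@c['t']
    return o+d*(z-o[2])/d[2]
def rot(o): w,x,y,z=o['eef_rot'];return Ro.from_quat([x,y,z,w])
E
python3 - <<'E'
from h import *
f=lambda x,y:(310+x/4.8,190+y/4.8)
print(ray('top',f(576,364),.106),ray('scene',(245.6,155.7),.106))
P=[ray('top',f(*p),.01)[:2] for p in[(38,38),(762,73),(766,482),(17,443)]]
for p in P:print(p)
for a,b in((1,0),(2,3)):
    d=P[a]-P[b];d=-d;print(np.linalg.norm(d),np.degrees(np.arctan2(d[1],d[0])))
for a,b in((0,3),(1,2)):
    d=P[a]-P[b];print(np.linalg.norm(d),np.degrees(np.arctan2(d[1],d[0]))+90)
o=get_obs();print(rot(o).as_matrix().round(4))
E
```

```text
[ 0.5092636  -0.25129885  0.106     ] [ 0.51302029 -0.24374798  0.106     ]
[ 0.66511215 -0.05065544]
[ 0.64942874 -0.35939674]
[ 0.47500569 -0.34979064]
[ 0.49147059 -0.04197798]
0.309139389218317 87.091994751256
0.3082527030476653 86.93816657149782
0.17385824311046216 87.13911482042293
0.174687370559733 86.8477014918583
[[ 9.242e-01  3.818e-01 -3.000e-04]
 [ 3.818e-01 -9.242e-01  1.600e-03]
 [ 4.000e-04 -1.600e-03 -1.000e+00]]
```

Call:
arm_command --dp '[[0.15,-0.06,0],[0.35,-0.14,0.02],[0.55,-0.22,0.04],[0.75,-0.3,0.06],[0.75,-0.3,0.06]]' --turn '[[0,0,-0.2],[0,0,-0.5],[0,0,-0.8],[0,0,-1],[0,0,-1]]' --jaw '[0.7,0.7,0.7,0.7,0.7]'

```text
time_s: 0.72
eef_pos: [0.3661, -0.3873, 0.2154]
eef_rot: [-0.001, 0.896, 0.444, 0.0]
wrist_force: [0.1, -0.3, 0.6]
opening: 0.7
grasp_force: 0.0
```

```bash
cat >> h.py <<'E'
def plan(p,yaw):  # yaw: angle of tool y axis (mod 180), tool down
    o=get_obs();R=rot(o);d=R.inv().apply(np.array(p)-o['eef_pos'])/.25
    x=np.array([-np.sin(np.radians(yaw)),np.cos(np.radians(yaw)),0]);y=np.array([np.cos(np.radians(yaw)),np.sin(np.radians(yaw)),0])
    best=min(((R.inv()*Ro.from_matrix(np.c_[s*x,s*y,np.cross(x,y)])).as_rotvec() for s in(1,-1)),key=np.linalg.norm)
    print('t',round(o['time_s'],2),'pos',o['eef_pos'].round(4),'yawy',np.degrees(np.arctan2(*R.as_matrix()[1::-1,1])).round(2),'op',round(o['opening'],2),'F',np.round(o['wrist_force'],1),'q',np.round(o['q'],2))
    print('dp',d.round(3),'turn',(np.degrees(best)/30).round(3))
E
python3 -c "
from h import *
plan([.511,-.248,.2],-3)"
```

```text
t 0.72 pos [ 0.3661 -0.3873  0.2154] yawy -37.23 op 0.7 F [ 0.1 -0.3  0.6] q [-1.04  0.1   1.73  0.    1.31 -0.39]
dp [0.794 0.124 0.063] turn [-0.002 -0.004 -1.141]
```

Call:
arm_command --dp '[[0.2,0.03,0],[0.4,0.06,0.02],[0.6,0.09,0.04],[0.794,0.124,0.06],[0.794,0.124,0.06]]' --turn '[[0,0,-0.2],[0,0,-0.5],[0,0,-0.8],[0,0,-1],[0,0,-1]]' --jaw '[0.7,0.7,0.7,0.7,0.7]'

```text
time_s: 1.35
eef_pos: [0.5108, -0.2504, 0.2005]
eef_rot: [-0.001, 0.751, 0.66, 0.0]
wrist_force: [-0.9, -0.3, -0.6]
opening: 0.699
grasp_force: 0.0
```

Call:
arm_command --dp '[[0,0,0],[0,0,0]]' --turn '[[0,0,-0.14],[0,0,-0.14]]' --jaw '[0.7,0.7]'

```text
time_s: 1.6
eef_pos: [0.5089, -0.2534, 0.2012]
eef_rot: [-0.0, 0.729, 0.685, -0.0]
wrist_force: [-0.1, 0.3, 0.1]
opening: 0.701
grasp_force: 0.0
```

Run:
```python
from h import *
import cv2
plan([.511,-.248,.2],-3)
o=get_obs();im=camera('wrist');cv2.imwrite('pics/w1.png',im)
c=get_calibration('wrist');M=np.array(c['mount']);K=c['camera_matrix'];R=rot(o)
def proj(p):
    t=R.inv().apply(np.array(p)-o['eef_pos']);q=M[:3,:3].T@(t-M[:3,3]);return (K@q/q[2])[:2]
for p in([.511,-.248,.106],[.521,-.248,.106],[.511,-.238,.106]):print(proj(p).round(1))
print(M.round(3))
```

```text
t 1.6 pos [ 0.5089 -0.2534  0.2012] yawy -3.53 op 0.7 F [-0.1  0.3  0.1] q [-0.67  0.2   1.65 -0.    1.29 -0.61]
dp [0.022 0.007 0.005] turn [-0.001  0.001 -0.018]
[323.3 230.2]
[337.7 229.4]
[322.5 216.4]
[[-0.001 -0.947 -0.321  0.083]
 [ 1.    -0.001  0.     0.   ]
 [-0.    -0.321  0.947 -0.142]
 [ 0.     0.     0.     1.   ]]
```

View pics/w1.png

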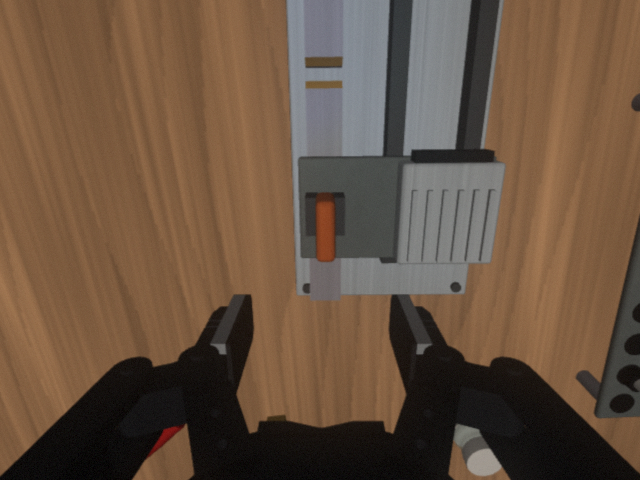

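Wrist view: blade top face spans columns 316–336 and rows 201–262, so its centre is (326,231) against the predicted (323,230). That puts the blade at about (0.5125, −0.249).

Call:
arm_command --dp '[[0.018,0.013,0.1],[0.018,0.013,0.2],[0.018,0.013,0.28],[0.018,0.013,0.28],[0.018,0.013,0.28]]' --turn '[[0,0,-0.018],[0,0,-0.018],[0,0,-0.018],[0,0,-0.018],[0,0,-0.018]]' --jaw '[0.7,0.7,0.7,0.7,0.7]'

```text
time_s: 2.28
eef_pos: [0.5135, -0.2486, 0.1322]
eef_rot: [0.001, 0.725, 0.689, 0.0]
wrist_force: [-0.3, -0.4, 0.3]
opening: 0.701
grasp_force: 0.0
```

```bash
python3 -c "
from h import *
plan([.5125,-.249,.079],-3)"
```

```text
t 2.27 pos [ 0.5135 -0.2486  0.1322] yawy -2.9 op 0.7 F [-0.3 -0.4  0.3] q [-0.66  0.28  1.7  -0.    1.16 -0.61]
dp [-0.002 -0.004  0.213] turn [0.002 0.001 0.003]
```

Call:
arm_command --dp '[[-0.002,-0.004,0.08],[-0.002,-0.004,0.16],[-0.002,-0.004,0.213],[-0.002,-0.004,0.213]]' --turn '[[0,0,0],[0,0,0],[0,0,0],[0,0,0]]' --jaw '[0.5,0.5,0.5,0.5]'

```text
time_s: 2.78
eef_pos: [0.512, -0.2481, 0.0778]
eef_rot: [-0.0, 0.724, 0.689, -0.0]
wrist_force: [-0.1, -1.2, 0.2]
opening: 0.499
grasp_force: 0.0
```

Call:
arm_command --dp '[[0,0,0],[0,0,0],[0,0,0],[0,0,0],[0,0,0]]' --turn '[[0,0,0],[0,0,0],[0,0,0],[0,0,0],[0,0,0]]' --jaw '[0.3,0.2,0.1,0.05,0.05]'

```text
time_s: 3.4
eef_pos: [0.5125, -0.2486, 0.0791]
eef_rot: [0.001, 0.724, 0.69, -0.0]
wrist_force: [-2.8, 1.2, 5.6]
opening: 0.149
grasp_force: 59.0
```

```bash
python3 -c "
from h import *
plan([.5125,-.249,.102],-3);o=get_obs();print(o['grasp_force'],o['torque'])"
```

```text
t 3.4 pos [ 0.5125 -0.2486  0.0791] yawy -2.81 op 0.15 F [-2.8  1.2  5.6] q [-0.66  0.35  1.73 -0.    1.06 -0.61]
dp [-0.002 -0.    -0.092] turn [0.001 0.002 0.006]
58.984134793281555 [ 0.03291074  0.40875113 -0.01107533]
```

Call:
arm_command --dp '[[0,0,-0.03],[0,0,-0.06],[0,0,-0.092],[0,0,-0.092],[0,0,-0.092]]' --turn '[[0,0,0],[0,0,0],[0,0,0],[0,0,0],[0,0,0]]' --jaw '[0.05,0.05,0.05,0.05,0.05]'

```text
time_s: 4.03
eef_pos: [0.5123, -0.2482, 0.1009]
eef_rot: [0.0, 0.724, 0.69, 0.0]
wrist_force: [2.3, -2.0, -6.1]
opening: 0.152
grasp_force: 58.6
```

```bash
python3 -c "
from h import *
import cv2
plan([.5125,-.249,.102],-3);o=get_obs();print(o['grasp_force'],o['torque'])
cv2.imwrite('pics/w2.png',camera('wrist'))"
```

```text
t 4.03 pos [ 0.5123 -0.2482  0.1009] yawy -2.82 op 0.15 F [ 2.3 -2.  -6.1] q [-0.66  0.32  1.72  0.    1.1  -0.61]
dp [-0.003  0.001 -0.004] turn [0.    0.    0.006]
58.5950767993927 [-0.4515265  -0.44924489  0.00269113]
```

View pics/w2.png

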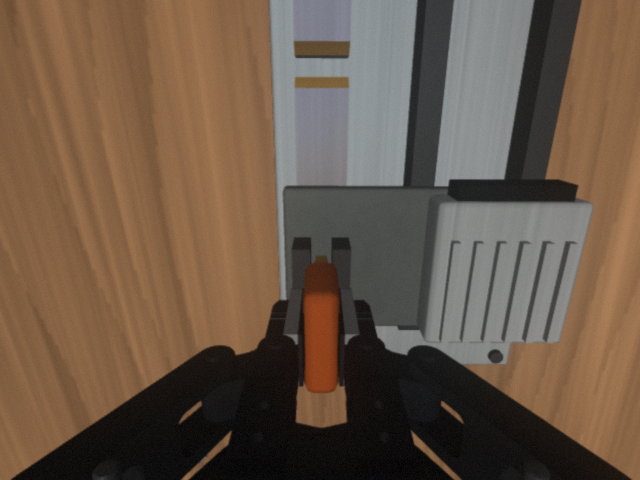

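The blade is gripped and lifted about 22 mm, and the spring reads about −6 N. Now the twist.

Call:
arm_command --dp '[[0,0,0],[0,0,0],[0,0,0],[0,0,0],[0,0,0]]' --turn '[[0,0,-0.25],[0,0,-0.5],[0,0,-0.75],[0,0,-1],[0,0,-1]]' --jaw '[0.05,0.05,0.05,0.05,0.05]'

```text
time_s: 4.7
eef_pos: [0.5113, -0.2479, 0.1003]
eef_rot: [-0.001, 0.522, 0.853, -0.0]
wrist_force: [-2.1, -2.0, -6.8]
opening: 0.15
grasp_force: 58.6
```

```bash
python3 -c "
from h import *
plan([.5125,-.249,.102],87);o=get_obs();print(o['grasp_force'],o['torque'])"
```

```text
t 4.7 pos [ 0.5113 -0.2479  0.1003] yawy 27.13 op 0.15 F [-2.1 -2.  -6.8] q [-0.66  0.32  1.72 -0.    1.1  -1.13]
dp [-0.006  0.002 -0.007] turn [-1.000e-03 -5.000e-03 -1.996e+00]
58.56824040412903 [-0.41629912  0.2052425   0.00993566]
```

Call:
arm_command --dp '[[0,0,0],[0,0,0],[0,0,0],[0,0,0],[0,0,0]]' --turn '[[0,0,-0.25],[0,0,-0.5],[0,0,-0.75],[0,0,-1],[0,0,-1]]' --jaw '[0.05,0.05,0.05,0.05,0.05]'

```text
time_s: 5.32
eef_pos: [0.5107, -0.2476, 0.1001]
eef_rot: [-0.002, 0.284, 0.959, 0.0]
wrist_force: [-4.8, -1.3, -7.7]
opening: 0.15
grasp_force: 58.6
```

Call:
arm_command --dp '[[0,0,0],[0,0,0],[0,0,0],[0,0,0],[0,0,0]]' --turn '[[0,0,-0.25],[0,0,-0.5],[0,0,-0.75],[0,0,-1],[0,0,-1]]' --jaw '[0.05,0.05,0.05,0.05,0.05]'

```text
time_s: 5.95
eef_pos: [0.5104, -0.2476, 0.1]
eef_rot: [-0.002, 0.026, 1.0, 0.001]
wrist_force: [-6.3, -1.1, -7.2]
opening: 0.155
grasp_force: 58.7
```

```bash
python3 -c "
from h import *
plan([.5125,-.249,.097],87);o=get_obs();print(o['grasp_force'],o['torque'])"
```

```text
t 5.95 pos [ 0.5104 -0.2476  0.1   ] yawy 86.99 op 0.15 F [-6.3 -1.1 -7.2] q [-0.66  0.32  1.72 -0.    1.1  -2.18]
dp [-0.009 -0.005  0.012] turn [ 0.003 -0.008 -0.   ]
58.74549865722656 [-0.3117784   1.13521561  0.04073118]
```

Call:
arm_command --dp '[[0,0,0.006],[0,0,0.012],[0,0,0.012],[0,0,0.012],[0,0,0.012]]' --turn '[[0,0,0],[0,0,0],[0,0,0],[0,0,0],[0,0,0]]' --jaw '[0.1,0.1,0.3,0.3,0.3]'

```text
time_s: 6.58
eef_pos: [0.5131, -0.2485, 0.0989]
eef_rot: [0.001, 0.025, 1.0, -0.0]
wrist_force: [0.4, 0.4, -0.5]
opening: 0.303
grasp_force: 0.0
```

```bash
python3 -c "
from h import *
import cv2
plan([.5125,-.249,.097],87);o=get_obs();print(o['grasp_force'],o['torque'])
cv2.imwrite('pics/w3.png',camera('wrist'))"
```

```text
t 6.58 pos [ 0.5131 -0.2485  0.0989] yawy 87.13 op 0.3 F [ 0.4  0.4 -0.5] q [-0.66  0.32  1.72  0.    1.09 -2.18]
dp [ 0.002 -0.002  0.008] turn [-0.002  0.004  0.004]
0.0 [0.02977791 0.02875655 0.04372836]
```

View pics/w3.png

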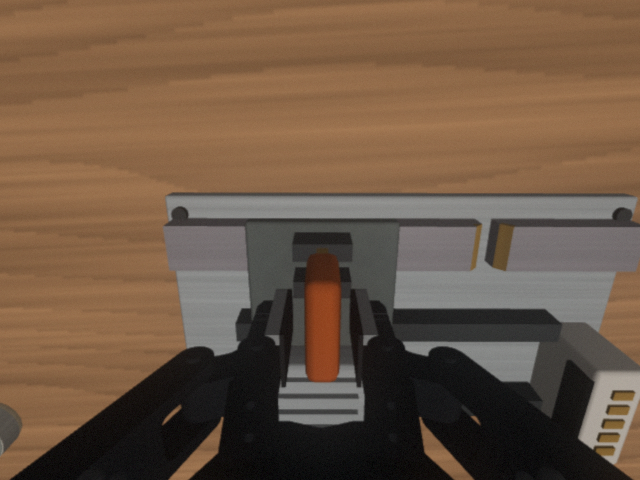

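The blade now lies across the rail, held out. I'll re-grip and slide along tool y.

Call:
arm_command --dp '[[0.004,0,0],[0.004,0,0],[0.004,0,0],[0.004,0,0]]' --turn '[[0,0,0],[0,0,0],[0,0,0],[0,0,0]]' --jaw '[0.15,0.05,0.05,0.05]'

```text
time_s: 7.12
eef_pos: [0.5119, -0.2482, 0.0986]
eef_rot: [0.001, 0.025, 1.0, -0.0]
wrist_force: [3.8, 2.0, 5.4]
opening: 0.152
grasp_force: 60.5
```

```bash
python3 -c "
from h import *
o=get_obs();p=o['eef_pos'];print(p,o['wrist_force'])
plan(p+[.00576,.10985,0],87)"
```

```text
[ 0.51191423 -0.24823368  0.09858714] [3.76712207 2.02532404 5.4393863 ]
t 7.12 pos [ 0.5119 -0.2482  0.0986] yawy 87.19 op 0.15 F [3.8 2.  5.4] q [-0.66  0.32  1.73  0.    1.09 -2.18]
dp [-0.001  0.44  -0.   ] turn [-0.001  0.003  0.006]
```

Call:
arm_command --dp '[[0,0.04,0],[0,0.09,0],[0,0.14,0],[0,0.19,0],[0,0.22,0]]' --turn '[[0,0,0],[0,0,0],[0,0,0],[0,0,0],[0,0,0]]' --jaw '[0.05,0.05,0.05,0.05,0.05]'

```text
time_s: 7.75
eef_pos: [0.5147, -0.1923, 0.0986]
eef_rot: [0.001, 0.024, 1.0, -0.0]
wrist_force: [4.7, -2.6, 4.7]
opening: 0.154
grasp_force: 60.6
```

```bash
python3 -c "
from h import *
o=get_obs();p=o['eef_pos'];print(p,o['wrist_force'])
plan([.5182,-.1377,.098],87)"
```

```text
[ 0.51470976 -0.19233565  0.09856313] [ 4.69041204 -2.62888577  4.74803501]
t 7.75 pos [ 0.5147 -0.1923  0.0986] yawy 87.24 op 0.15 F [ 4.7 -2.6  4.7] q [-0.57  0.28  1.78  0.    1.08 -2.1 ]
dp [-0.003  0.219  0.002] turn [-0.002  0.003  0.008]
```

Call:
arm_command --dp '[[0,0.05,0],[0,0.1,0],[0,0.15,0],[0,0.19,0],[0,0.216,0]]' --turn '[[0,0,0],[0,0,0],[0,0,0],[0,0,0],[0,0,0]]' --jaw '[0.05,0.05,0.05,0.05,0.05]'

```text
time_s: 8.38
eef_pos: [0.5175, -0.1386, 0.0986]
eef_rot: [0.001, 0.024, 1.0, -0.0]
wrist_force: [5.3, -3.0, 3.3]
opening: 0.15
grasp_force: 60.5
```

```bash
python3 -c "
from h import *
import cv2
o=get_obs();p=o['eef_pos'];print(p,o['wrist_force'])
plan([.5177,-.1384,.0985],87)
cv2.imwrite('pics/w4.png',camera('wrist'))"
```

```text
[ 0.51750274 -0.13857854  0.09858872] [ 5.29205649 -3.02480461  3.30432174]
t 8.38 pos [ 0.5175 -0.1386  0.0986] yawy 87.24 op 0.15 F [ 5.3 -3.   3.3] q [-0.48  0.25  1.81  0.    1.07 -2.01]
dp [-0.001  0.001  0.   ] turn [-0.002  0.004  0.008]
```

View pics/w4.png

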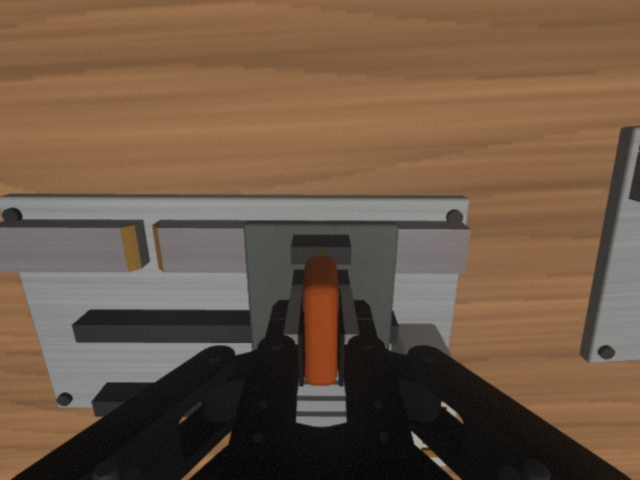

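The start notch gap is now uncovered on the left at about (145,245), 110 mm behind the blade, and the unit is at the dock on the right. I'll raise 3 mm and twist back.

Call:
arm_command --dp '[[0,0,-0.012],[0,0,-0.012],[0,0,-0.012],[0,0,-0.012],[0,0,-0.012]]' --turn '[[0,0,0],[0,0,0.3],[0,0,0.6],[0,0,0.9],[0,0,1]]' --jaw '[0.05,0.05,0.05,0.05,0.05]'

```text
time_s: 9.05
eef_pos: [0.517, -0.138, 0.0999]
eef_rot: [0.0, 0.284, 0.959, 0.001]
wrist_force: [10.1, -1.8, -6.7]
opening: 0.152
grasp_force: 59.0
```

Call:
arm_command --dp '[[0,0,0],[0,0,0],[0,0,0],[0,0,0],[0,0,0]]' --turn '[[0,0,0.25],[0,0,0.5],[0,0,0.75],[0,0,1],[0,0,1]]' --jaw '[0.05,0.05,0.05,0.05,0.05]'

```text
time_s: 9.68
eef_pos: [0.517, -0.1379, 0.0999]
eef_rot: [0.0, 0.522, 0.853, 0.001]
wrist_force: [9.3, -1.2, -6.4]
opening: 0.15
grasp_force: 59.1
```

Call:
arm_command --dp '[[0,0,0],[0,0,0],[0,0,0],[0,0,0],[0,0,0]]' --turn '[[0,0,0.25],[0,0,0.5],[0,0,0.75],[0,0,1],[0,0,1]]' --jaw '[0.05,0.05,0.05,0.05,0.05]'

```text
time_s: 10.3
eef_pos: [0.5171, -0.1379, 0.0999]
eef_rot: [0.0, 0.725, 0.689, 0.001]
wrist_force: [9.5, -1.0, -6.6]
opening: 0.149
grasp_force: 59.1
```

```bash
python3 -c "
from h import *
o=get_obs();print(o['torque'])
plan([.5177,-.1384,.0985],-3)"
```

```text
[-0.13392811 -1.96511057 -0.05250417]
t 10.3 pos [ 0.5171 -0.1379  0.0999] yawy -2.88 op 0.15 F [ 9.5 -1.  -6.6] q [-0.48  0.25  1.81  0.    1.08 -0.43]
dp [-0.002  0.003  0.006] turn [ 0.002 -0.003  0.004]
```

Call:
arm_command --dp '[[0,0,0],[0,0,0],[0,0,0],[0,0,0],[0,0,0]]' --turn '[[0,0,0],[0,0,0],[0,0,0],[0,0,0],[0,0,0]]' --jaw '[0.3,0.5,0.5,0.5,0.5]'

```text
time_s: 10.92
eef_pos: [0.5165, -0.1393, 0.101]
eef_rot: [-0.0, 0.724, 0.69, -0.0]
wrist_force: [-0.7, -1.0, -0.7]
opening: 0.499
grasp_force: 0.0
```

Call:
arm_command --dp '[[0,0,-0.1],[0,0,-0.25],[0,0,-0.4],[0,0,-0.4],[0,0,-0.4]]' --turn '[[0,0,0],[0,0,0],[0,0,0],[0,0,0],[0,0,0]]' --jaw '[0.5,0.5,0.5,0.5,0.5]'

```text
time_s: 11.55
eef_pos: [0.5162, -0.1391, 0.2005]
eef_rot: [-0.0, 0.724, 0.69, -0.0]
wrist_force: [-0.1, -0.0, -0.8]
opening: 0.501
grasp_force: 0.0
```

Run:
```python
from h import *
import cv2
plan([.5175,-.1384,.2],-3)
o=get_obs();w=camera('wrist');s=camera('scene')
c=get_calibration('wrist');M=np.array(c['mount']);K=c['camera_matrix'];R=rot(o)
c2=get_calibration('scene')
for z in(.106,.122):
  for dy in(-.023,.023):
    P=np.array([.5172+dy*.05,-.138+dy,z])
    t=R.inv().apply(P-o['eef_pos']);q=M[:3,:3].T@(t-M[:3,3]);u=c2['R']@P+c2['t']
    print(z,dy,(K@q/q[2])[:2].round(1),(c2['camera_matrix']@u/u[2])[:2].round(1))
a=cv2.resize(s[140:280,170:330],(480,420),interpolation=cv2.INTER_CUBIC)
b=w[120:330,220:540]
im=np.zeros((420,800,3),np.uint8);im[:,:480]=a;im[:210,480:]=b
cv2.imwrite('pics/f1.png',im);cv2.imwrite('pics/s_full.png',s)
```

```text
t 11.55 pos [ 0.5162 -0.1391  0.2005] yawy -2.82 op 0.5 F [-0.1 -0.  -0.8] q [-0.49  0.12  1.74  0.    1.28 -0.44]
dp [0.003 0.005 0.002] turn [-0.001 -0.001  0.006]
0.106 -0.023 [322.2 267. ] [271.  180.1]
0.106 0.023 [322.3 204.4] [286.2 195.1]
0.122 -0.023 [322.2 276.7] [270.5 171.8]
0.122 0.023 [322.4 210.5] [285.9 186.7]
```

View pics/f1.png

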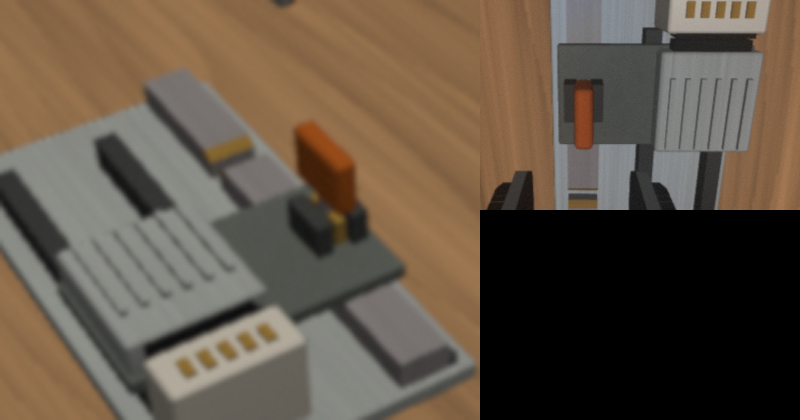

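Final view: the blade is in line with the rail. Its top ends at scene pixels (273,182) and (284,192), and its wrist-image end row of 268, match the fully-home prediction (z 0.106). The unit is against the dock and the gripper is clear.

```bash
python3 -c "
from bench import *
print(hand_in())"
```

```text
the job is handed in; nothing more can be done
None
```

The orange-plunger sled is at the white dock with its plunger twisted back and, by the final camera views, fully home in the notch; the blue rail was not touched, and the job was handed in at about 11.6 s (no verdict was returned).

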